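# Tap the wedge home on the sloped tub stand

## Task

The white tub of piping nozzles is loose in its sloped plywood stand. Pick up the wooden tamper and, holding it in line with the leaning wedge, tap the wedge between tub and backboard with the tamper's foot until it is fully home and goes no further: use at least two taps, the first taking it only part of the way, and lift the tamper clear of the wedge after each. Then stand the tamper back upright in the middle of its cork mat and let go; do not touch the wedge with the hand or arm, and leave the cup, scraper, ring cutter and jar where they are.

Things in the scene. Friction and masses are not known exactly. Their poses are not given: they have to be found in the camera images.
- wedge_head (a point): Pale wooden wedge, 114 mm long, flat head 24 x 36 mm, part way into the slot between tub and backboard. This point: centre of the head's top face. z points out of the slot along its length, leaning 35.5 deg (0.62 rad) from vertical towards the stand's front (its -x); y along the 36 mm width. Slides only along its length: steady friction 8 N plus slight drag (25 N per m/s), stays where left.
- wedge (a joint): How far the wedge has gone in, m: starts between 0 and 0.010; 0.036 when fully home, where it stops dead (head then 22 mm proud of the tub's rim and the backboard's top edge). The head's top is at most 0.22 m above the bench at the start, 0.19 m when home.
- stand: Fixed sloped plywood stand, 165 mm wide, footprint 190 mm deep, with a white open tub (110 x 140 x 85 mm) of steel nozzles leaning 35.5 deg forward; the wedge is behind the tub, before a backboard as tall as the tub. Origin on the bench, about under the wedge's head; x points to the high back, y along the width, z up. All but the wedge is lower than 0.19 m.
- tamper: Loose turned wooden tamper standing upright on its cork mat: flat round foot 44 mm across and 22 mm high, narrowing to a straight round handle 28 mm across from 34 mm to 109 mm above the underside; 115 mm tall, about 0.18 kg. Origin: centre of the foot's underside; z up along the handle.
- rest: Fixed round cork mat, 100 mm across, 6 mm thick, on which the tamper stands (up to about 15 mm off centre) and must stand again. Origin: centre of its underside on the bench.
- deli_cup: Loose clear plastic cup, 72 mm across, 75 mm high, standing 100 to 125 mm beyond (+x of) the middle of the cork mat; leave alone. Origin: centre of its underside.
- scraper: Loose steel bench scraper with dark wooden handle lying on the bench, 112 x 80 mm, 20 mm high; leave alone. Origin: middle of the blade, on the bench.
- cutter: Loose steel ring cutter, 62 mm across, 30 mm high; leave alone. Origin: centre of its underside.
- jar: Loose amber glass jar with white lid, 80 mm across, 130 mm high, at the back; leave alone. Origin: centre of its underside.
Mind the look-alikes: they are no part of the job. Several things have the shape of the tamper; the one meant has the colours described above.

How it is judged (in metres and radians):
On the way, in this order (a step that is already met when the one before it is completed fails the run):
1. after a first tap the wedge has gone in at least 4 mm but is not yet home, and the tamper is lifted clear of it (distance of wedge_head from where it was at the start of the episode above 0.004 m and value of joint wedge below 0.032 m and distance between tamper and wedge_head below 0.15 m and contact force between tamper and wedge below 0.05 N), for 0.1 s.
2. the wedge is fully home (within 3 mm of its stop) and the tamper is lifted clear of it (value of joint wedge above 0.033 m and contact force between tamper and wedge below 0.05 N), for 0.1 s.
At the end, for the whole second after the job is handed in: The wedge is within 3 mm of its stop; the tamper stands upright on its foot on the cork mat, its axis within 30 mm of the mat's centre, released and at rest (value of joint wedge above 0.033 m and angle between tamper's own z axis and vertical below 0.1 rad and horizontal distance between tamper and rest below 0.03 m and height (world z) of tamper below 0.012 m and linear speed of tamper below 0.02 m/s and contact force between the fingers and tamper below 0.05 N); the robot touches nothing.
It fails at once if the hand or arm touches the wedge (contact force between any of the fingers, the arm and wedge above 0.5 N).
It fails at once if the wedge is struck with the tamper more than 15 degrees out of line with it (contact force between tamper and wedge above 2 N and angle between the z axis of tamper and the z axis of wedge_head, either way round above 0.26 rad).
It fails at once if the cup, scraper, cutter or jar is shifted by more than 30 mm (distance of any of deli_cup, scraper, cutter, jar from where it was at the start of the episode above 0.03 m).
It also fails if it takes over 54 s, if anything falls off the work surface, if the arm or the gripper's body presses on something with over 40 N, if the wrist force passes 120 N, or if a joint passes its speed limit or range.

## Robot

A 6-joint arm with a two-finger parallel gripper is mounted at the origin on the work surface. World frame = base frame: x ahead of the robot, y to its left, z up, the work surface at z = 0. Lengths are in mm, angles in rad, forces in N, time in s.
With the tool pointing down it reaches from about 400 to 925 mm from the base axis. Payload 12.5 kg.
Tool frame: the origin (TCP) lies at the very end of the fingers, on their centre line; the grasp point (between the pads) lies 19 mm behind it; x points along the fingers, y is the direction in which the jaws open and shut, and the axes are right-handed (so a half turn about x gives the same grasp; the last joint's range is limited). The gripper opens to 95 mm and grips with 3 to 60 N. Pads are 20 mm wide; open, the fingers measure 119 mm over their backs; the gripper's body (75 mm by 180 mm) begins 59 mm behind the grasp point.
Start: joints at [0.996, 0.491, 1.559, -0, 1.092, -0.106], TCP at [282.372, 557.595, 214.661] pointing down, gripper open.
Joint ranges: [-3.1, 3.1], [-0.84, 2.19], [0.05, 2.79], [-1.13, 4.28], [0.06, 2.93], [-2.69, 2.69]. Speed limits (rad/s): [2.22, 2.22, 2.79, 3.14, 3.14, 3.14].

## Interface

Orientations are given as [roll, pitch, yaw] about the fixed x, y, z axes, in that order (R = Rz(yaw) Ry(pitch) Rx(roll)).
In Python, from cell import env, optics, job gives the robot as it stands.
- The arm moves only by the shell command python3 -m handwheel 'ROWS' [OPENING]. ROWS is JSON, a list of rows, each an object with "travel": the shift along the world's x, y, z in mm, a list of three; "roll": the turn about the world's z in degrees. In form: [{"travel": [dx, dy, dz], "roll": roll}, ...]. A call has 1 to 8 rows; each row is the pose to reach, as a shift and turn from the pose commanded when the call began; what a row does not reach only later rows make up. A row lasts 1/10 s, in which the tool goes at most 50 mm and 8.59 degrees, less where a joint would pass 70% of its speed; a pose out of reach is approached as far as the arm can. A call with a gripper value outside its range is refused whole. OPENING is the closure, from -1 (fully open) to 1 (shut), set as the call begins (- or left out, the last holds). The fingers move at their own pace and stop on an object; the grip force is fixed at half the most. Time passes only in rows, so rows that repeat a pose let the fingers close. It gives the time, the measured TCP pose, the force and the opening at its end, in the units of the state.
- env.state(): the state, without advancing time (a new reading comes with each control period).
- optics.read_camera(name): name is "scene" or "top" or "wrist"; returns the picture (400x640x3 uint8, red, green, blue); there is no depth.
- optics.camera_params(name): a dict with "fx", "fy", "cx", "cy" (pixels), "k1" (the pictures are not rectified: a ray, as slopes to the right and down, at radius r is drawn at 1 + k1 r^2 times it, then the intrinsics apply), "world_from_camera" (4x4, takes a point from camera to world coordinates). Camera axes: x right, y up, looking along -z (the intrinsics and any distortion apply to the point x, -y, -z); pixel columns grow to the right and rows downward; lengths in mm; the calibration is good to about 2 mm. A picture is of the moment at which its call begins: read the wrist's pose just before it. camera_params takes no time and is no camera call; for the wrist camera it gives the pose at the moment of the call.
- job.job_done(): hands the job in, once; it reports no verdict.
The state is a dict: "t": time; "joints": joint angles; "qvel": joint speeds; "tau": joint torques, N m; "eef_pos": TCP position; "tcp_rot": TCP orientation; "ft_force": force on the tool from outside, world axes, zero at the start; "moment": the same for the moment, N m; "opening": opening from 0.0 (shut) to 1.0 (fully open).
Only numpy, scipy, OpenCV 4.12 (cv2) and the standard library are available. Lean on these libraries where they do the work, as an engineer would, in place of code of your own. Each camera call takes 0.05 s, during which the arm holds its last target.

## Working session

There is one attempt and no reset: what is moved stays moved. The work goes in short steps, Python scripts to look and compute and a shell command to move; the robot and the scene stay as the last step left them, time stands still between calls to the robot, and variables do not carry over. Pictures are saved under pics/ and viewed, and the job is handed in when it is done.

```bash
ls -la
python3 - <<'E'
from cell import env, optics, job
import cv2
s=env.state(); print(s)
import os; os.makedirs('pics',exist_ok=True)
for n in ["scene","top","wrist"]:
    p=optics.camera_params(n); print(n,p)
    cv2.imwrite(f'pics/a_{n}.png',optics.read_camera(n)[:,:,::-1])
E
```

```text
total 12
drwxr-xr-x  3 agent agent 4096 Dec  7 06:11 .
drwxr-xr-x 23 root  root  4096 Dec  7 06:11 ..
drwxr-xr-x  2 agent agent 4096 Dec  7 06:11 pics
{'t': 0.0, 'joints': array([ 9.96425462e-01,  4.91563666e-01,  1.55947710e+00, -6.14188561e-06,
        1.09167997e+00, -1.05611359e-01]), 'qvel': array([ 3.59943408e-04, -1.52731030e-03,  7.63198991e-04, -3.48654877e-04,
        3.07605644e-04, -2.89577698e-05]), 'tau': array([ 4.88279955e-03, -6.12639785e+01, -2.58187169e+01,  6.93423185e-02,
        4.81224095e-02, -8.07608308e-05]), 'eef_pos': array([282.21192845, 557.37412597, 214.04967364]), 'tcp_rot': array([-1.67157906,  1.56966823, -2.14033573]), 'ft_force': array([ 0.58583229,  0.50253394, -0.03173846]), 'moment': array([ 0.02487552,  0.01647473, -0.00165908]), 'opening': 1.0031833933873304}
scene {'fx': 430.4548541895484, 'fy': 430.4548541895484, 'cx': 318.82263164644536, 'cy': 206.59861502870024, 'k1': -0.07986456193585137, 'world_from_camera': array([[ 6.58140077e-01, -5.34429399e-01,  5.30317694e-01,
         1.08162246e+03],
       [ 7.52758459e-01,  4.53645133e-01, -4.7
[... 503 characters left out ...]
7e-02,
        -3.07859520e+01],
       [-2.05508240e-02,  8.15577827e-02,  9.96456718e-01,
         1.20728954e+03],
       [ 0.00000000e+00,  0.00000000e+00,  0.00000000e+00,
         1.00000000e+00]])}
wrist {'fx': 338.465898441388, 'fy': 338.465898441388, 'cx': 321.6851404850491, 'cy': 199.9216816794754, 'k1': -0.06393829169063368, 'world_from_camera': array([[ 4.52333259e-01, -8.61716243e-01, -2.29868959e-01,
         2.18167536e+02],
       [ 8.91848723e-01,  4.36850391e-01,  1.17335382e-01,
         5.90059112e+02],
       [-6.91459587e-04, -2.58083033e-01,  9.66122492e-01,
         3.84239137e+02],
       [ 0.00000000e+00,  0.00000000e+00,  0.00000000e+00,
         1.00000000e+00]])}
```

```bash
python3 -m handwheel --help 2>&1 | head -30
```

```text
invalid input: not JSON, or not a number
```

View pics/a_scene.png

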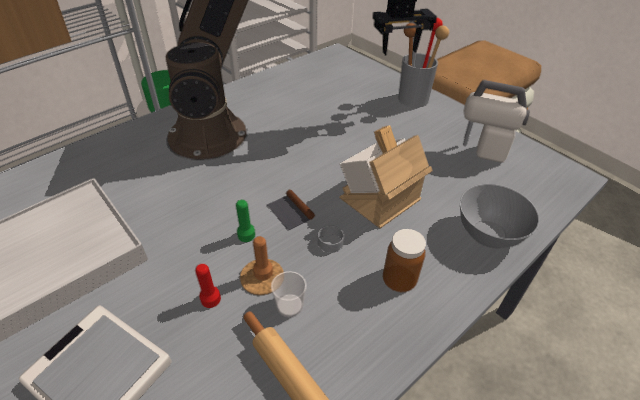

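View pics/a_top.png

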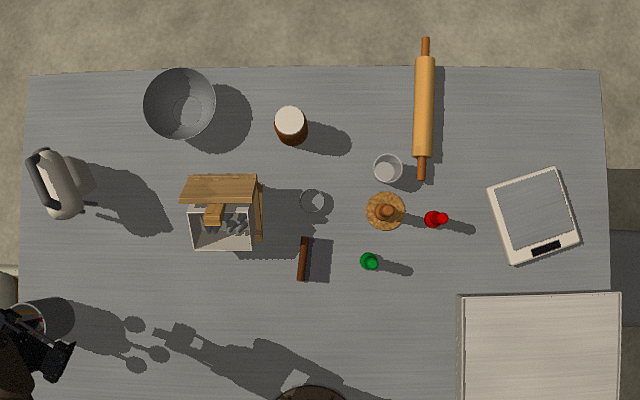

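View pics/a_wrist.png

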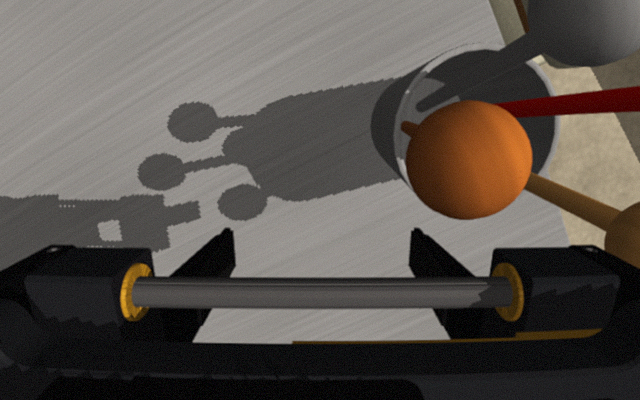

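Run:
```python
import cv2
a=cv2.imread('pics/a_top.png'); b=cv2.imread('pics/a_scene.png')
c=cv2.resize(a[155:275,165:285],(600,600),interpolation=cv2.INTER_CUBIC); cv2.imwrite('pics/b1.png',c)
c=cv2.resize(a[145:285,340:480],(600,600),interpolation=cv2.INTER_CUBIC); cv2.imwrite('pics/b2.png',c)
c=cv2.resize(b[115:235,330:450],(600,600),interpolation=cv2.INTER_CUBIC); cv2.imwrite('pics/b3.png',c)
c=cv2.resize(b[185:325,180:320],(600,600),interpolation=cv2.INTER_CUBIC); cv2.imwrite('pics/b4.png',c)
```

```text
(no output)
```

View pics/b1.png

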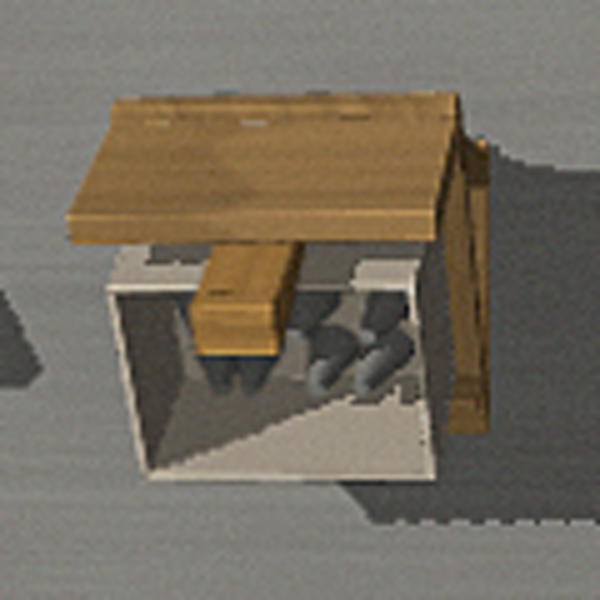

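View pics/b2.png

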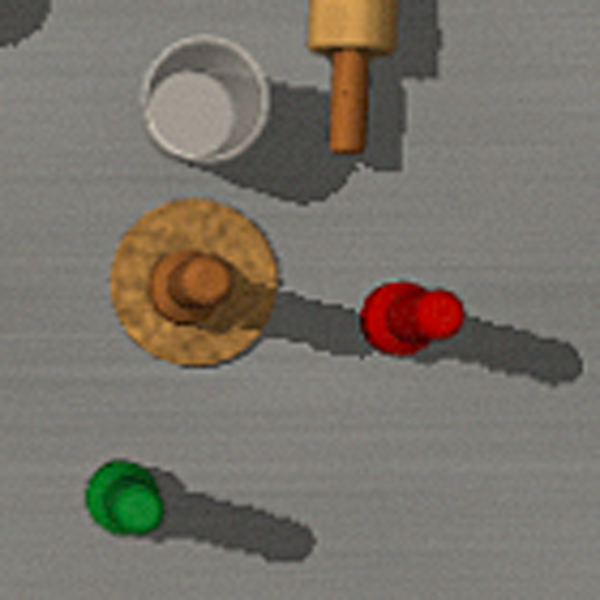

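View pics/b3.png

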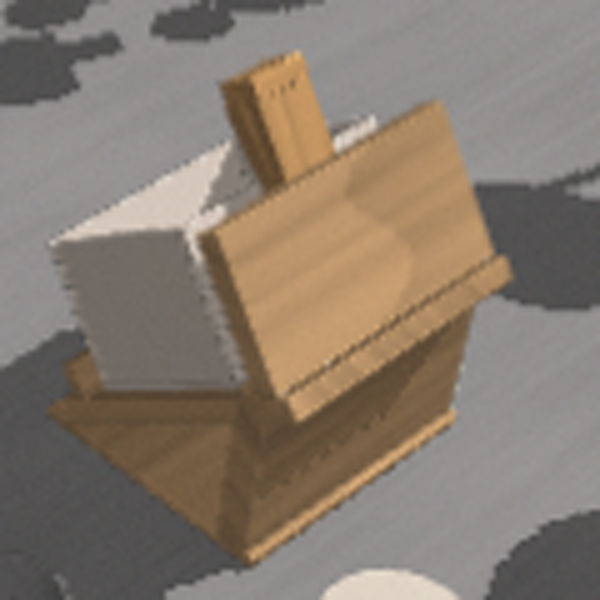

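View pics/b4.png

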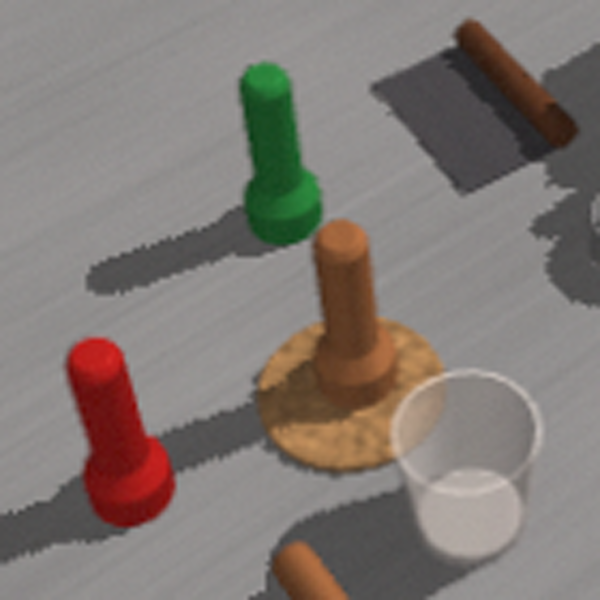

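```bash
cat > h.py <<'E'
import numpy as np, cv2
from cell import env, optics, job
def ray(n,uv,p=None):
    p=p or optics.camera_params(n); K=np.array([[p['fx'],0,p['cx']],[0,p['fy'],p['cy']],[0,0,1]])
    x,y=cv2.undistortPoints(np.array([[uv]],float),K,np.array([p['k1'],0,0,0,0.]))[0,0]
    M=p['world_from_camera']; d=M[:3,:3]@np.array([x,-y,-1]); return M[:3,3],d/np.linalg.norm(d)
def plane(n,uv,z,p=None):
    o,d=ray(n,uv,p); return o+d*(z-o[2])/d[2]
def tri(obs):
    A=np.zeros((3,3));b=np.zeros(3);R=[ray(*o) for o in obs]
    for o,d in R:
        P=np.eye(3)-np.outer(d,d);A+=P;b+=P@o
    x=np.linalg.solve(A,b); return x,[float(np.linalg.norm(np.cross(x-o,d))) for o,d in R]
def shot(n,f):
    p=optics.camera_params(n); im=optics.read_camera(n)[:,:,::-1].copy(); cv2.imwrite('pics/'+f,im); return im,p
def crop(im,x,y,w,f,s=600):
    x0=max(0,int(x-w/2));y0=max(0,int(y-w/2)); c=im[y0:y0+w,x0:x0+w]
    cv2.imwrite('pics/'+f,cv2.resize(c,None,fx=s/w,fy=s/w,interpolation=cv2.INTER_CUBIC)); return x0,y0
E
python3 - <<'E'
from h import *
np.set_printoptions(precision=1,suppress=True)
T=lambda x,y:("top",(165+x/5-.4,155+y/5-.4)); T2=lambda x,y:("top",(340+x*.2333-.4,145+y*.2333-.4))
S=lambda x,y:("scene",(330+x/5-.4,115+y/5-.4)); S2=lambda x,y:("scene",(180+x*.2333-.4,185+y*.2333-.4))
print('head',tri([T(236,330),S(262,75)]))
print('head corner back-left(+y)', tri([T(193,305),S(222,85)])); 
print('head back corners plane', plane(*T(193,305),200),plane(*T(284,304),200),plane(*T(198,355),190),plane(*T(277,355),190))
print('bb top edge tri L,R',tri([T(68,240),S(440,100)]),tri([T(437,240),S(205,235)]))
print('bb low edge', tri([T(115,100),S(508,262)]),tri([T(458,95),S(292,398)]))
print('tub front rim', tri([T(150,470),S(50,240)]))
print('tamper top',tri([T2(205,283),S2(341,240)]))
print('mat by plane6',plane(*T2(193,282),6), plane(*S2(351,393),6))
print('cup rim',plane(*T2(206,98),75),plane(*S2(467,432),75))
print('red,green top',plane(*T2(438,315),115),plane(*T2(135,505),115))
E
```

```text
head (array([535.5, 204.3, 210.8]), [1.2811962503629222, 1.2811962503627896])
head corner back-left(+y) (array([532.9, 209.1, 204.9]), [18.781238324848168, 18.78123832484806])
head back corners plane [545.6 224.9 200. ] [546.  185.1 200. ] [524.2 224.9 190. ] [524.3 190.1 190. ]
bb top edge tri L,R (array([578.1, 289.9, 180.6]), [4.4284442337441705, 4.428444233744115]) (array([576.6, 124.3, 178.7]), [2.7554053796061573, 2.7554053796061853])
bb low edge (array([644.5, 284.2, 121.5]), [0.6879202746878231, 0.6879202746876705]) (array([645.2, 121.3, 126.5]), [0.6165838693904803, 0.6165838693904261])
tub front rim (array([438. , 240.4,  44.2]), [53.246739585425644, 53.246739585425644])
tamper top (array([ 559.2, -181.4,  114.6]), [0.45403685542979777, 0.4540368554299544])
mat by plane6 [ 564.  -189.7    6. ] [ 566.9 -191.2    6. ]
cup rim [ 664.6 -189.4   75. ] [ 665.7 -188.3   75. ]
red,green top [ 541.  -308.2  115. ] [ 440.2 -142.9  115. ]
```

Run:
```python
from h import *
from scipy.spatial.transform import Rotation as R
s=env.state(); r=R.from_euler('xyz',s['tcp_rot']).as_matrix(); print(r.round(3)); y=r[:,1]; print(np.degrees(np.arctan2(y[1],y[0])), s['t'], s['eef_pos'])
```

```text
[[-0.     0.452  0.892]
 [-0.001  0.892 -0.452]
 [-1.    -0.001 -0.   ]]
63.14163884485244 0.15 [282.27573599 557.44266748 214.19390811]
```

```bash
python3 -m handwheel '[{"travel":[0,0,50],"roll":0},{"travel":[0,0,90],"roll":5},{"travel":[138,-370,90],"roll":26.9},{"travel":[138,-370,90],"roll":26.9},{"travel":[138,-370,90],"roll":26.9},{"travel":[138,-370,90],"roll":26.9},{"travel":[138,-370,90],"roll":26.9},{"travel":[138,-370,90],"roll":26.9}]' -1
```

```text
t: 0.95
eef_pos: [387.0, 275.7, 304.7]
tcp_rot: [0.876, 1.571, 0.877]
ft_force: [0.9, -0.0, -0.5]
opening: 0.997
```

```bash
python3 -m handwheel '[{"travel":[172,-457,0],"roll":0},{"travel":[172,-457,0],"roll":0},{"travel":[172,-457,0],"roll":0},{"travel":[172,-457,0],"roll":0},{"travel":[172,-457,0],"roll":0},{"travel":[172,-457,0],"roll":0},{"travel":[172,-457,0],"roll":0},{"travel":[172,-457,0],"roll":0}]' -1
python3 -m handwheel '[{"travel":[30,-80,0],"roll":0},{"travel":[30,-80,0],"roll":0},{"travel":[30,-80,-40],"roll":0},{"travel":[30,-80,-40],"roll":0}]' -1
python3 - <<'E'
from h import *
from scipy.spatial.transform import Rotation as R
s=env.state(); y=R.from_euler('xyz',s['tcp_rot']).as_matrix()[:,1]; print(np.degrees(np.arctan2(y[1],y[0])), s['t'], s['eef_pos'])
shot('wrist','c1.png')
E
```

```text
t: 1.75
eef_pos: [528.0, -98.9, 304.6]
tcp_rot: [1.464, 1.571, 1.465]
ft_force: [0.4, 0.8, 1.4]
opening: 1.0
t: 2.15
eef_pos: [556.0, -177.0, 260.3]
tcp_rot: [2.7, 1.563, 2.699]
ft_force: [-0.3, -1.0, -1.3]
opening: 1.002
89.94035605037952 2.15 [ 556.01671458 -177.01093683  260.31962091]
```

View pics/c1.png

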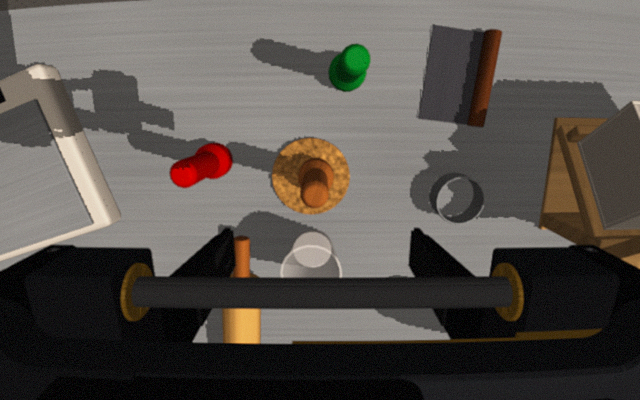

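Run:
```python
from h import *
np.set_printoptions(precision=1,suppress=True)
s=env.state(); print(s['eef_pos'])
im=cv2.imread('pics/c1.png'); crop(im,311,180,100,'c2.png')
p=optics.camera_params('wrist')
print(plane('wrist',(314,193),121,p),plane('wrist',(311,175.5),6,p))
```

```text
[ 556.8 -176.6  263. ]
[ 560.8 -183.8  121. ] [ 565.4 -190.     6. ]
```

View pics/c2.png

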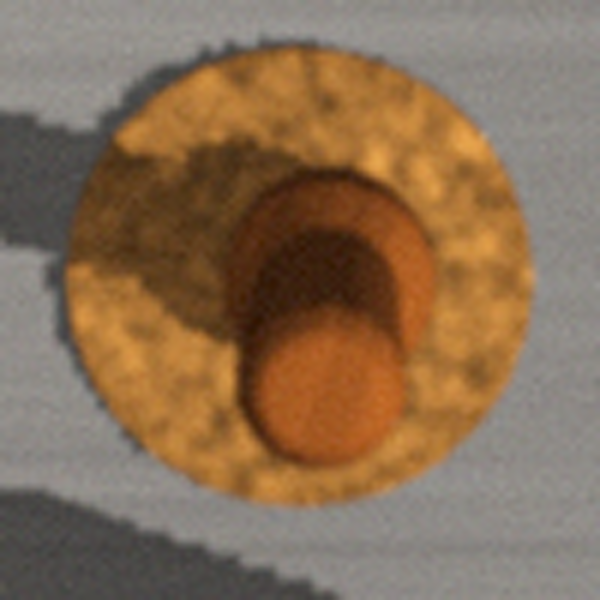

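```bash
python3 -m handwheel '[{"travel":[3,-6,-40],"roll":0},{"travel":[3,-6,-90],"roll":0},{"travel":[3,-6,-140],"roll":0},{"travel":[3,-6,-170],"roll":0},{"travel":[3,-6,-191],"roll":0},{"travel":[3,-6,-191],"roll":0},{"travel":[3,-6,-191],"roll":0}]' -1; python3 -m handwheel '[{"travel":[0,0,0],"roll":0},{"travel":[0,0,0],"roll":0},{"travel":[0,0,0],"roll":0},{"travel":[0,0,0],"roll":0},{"travel":[0,0,0],"roll":0},{"travel":[0,0,0],"roll":0},{"travel":[0,0,0],"roll":0},{"travel":[0,0,0],"roll":0}]' 1
python3 - <<'E'
from h import *
shot('wrist','d1.png'); im,p=shot('scene','d2s.png'); crop(im,265,240,160,'d2.png')
E
```

```text
t: 2.9
eef_pos: [561.6, -182.5, 75.3]
tcp_rot: [-0.365, 1.569, -0.364]
ft_force: [0.6, 1.2, -0.5]
opening: 1.002
t: 3.7
eef_pos: [560.7, -182.8, 73.6]
tcp_rot: [2.295, 1.571, 2.296]
ft_force: [-0.4, 0.1, 0.4]
opening: 0.385
```

View pics/d1.png

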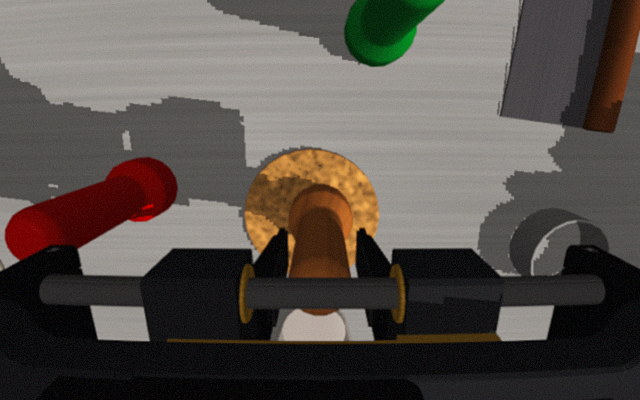

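View pics/d2.png

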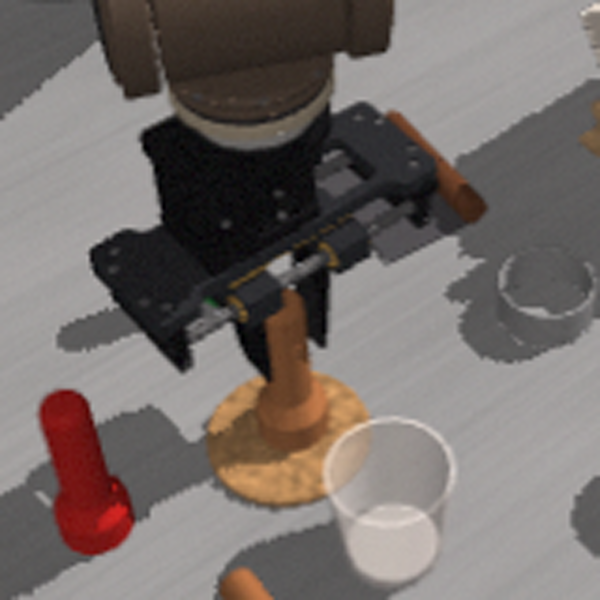

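```bash
python3 -m handwheel '[{"travel":[0,0,0],"roll":0},{"travel":[0,0,0],"roll":0},{"travel":[0,0,0],"roll":0},{"travel":[0,0,0],"roll":0}]' 1
```

```text
t: 4.2
eef_pos: [560.7, -182.7, 73.6]
tcp_rot: [2.352, 1.571, 2.353]
ft_force: [0.7, 0.3, -1.8]
opening: 0.29
```

```bash
python3 -m handwheel '[{"travel":[-4,0,-1],"roll":0},{"travel":[-8,0,-1],"roll":0},{"travel":[-12,0,-1],"roll":0},{"travel":[-16,0,-1],"roll":0},{"travel":[-20,0,-1],"roll":0},{"travel":[-24,0,-1],"roll":0}]' 1
python3 - <<'E'
from h import *
im,p=shot('scene','e1s.png'); crop(im,265,240,160,'e1.png')
E
```

```text
t: 4.8
eef_pos: [537.7, -183.2, 73.6]
tcp_rot: [-0.357, 1.567, -0.357]
ft_force: [4.0, -0.6, 10.5]
opening: 0.288
```

View pics/e1.png

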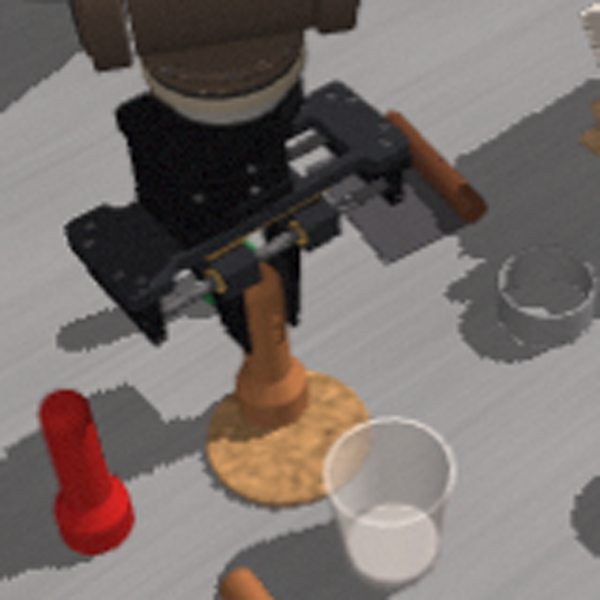

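```bash
python3 -m handwheel '[{"travel":[0,0,25],"roll":0},{"travel":[-20,-7,25],"roll":0},{"travel":[-52,-7,25],"roll":0},{"travel":[-52,-7,10],"roll":0},{"travel":[-52,-7,0],"roll":0},{"travel":[-52,-7,-3],"roll":0},{"travel":[-52,-7,-3],"roll":0}]' 1
python3 - <<'E'
from h import *
im,p=shot('scene','f1s.png'); crop(im,245,230,160,'f1.png')
E
```

```text
t: 5.55
eef_pos: [484.8, -189.7, 69.1]
tcp_rot: [2.572, 1.57, 2.573]
ft_force: [0.5, 0.5, -1.1]
opening: 0.29
```

View pics/f1.png

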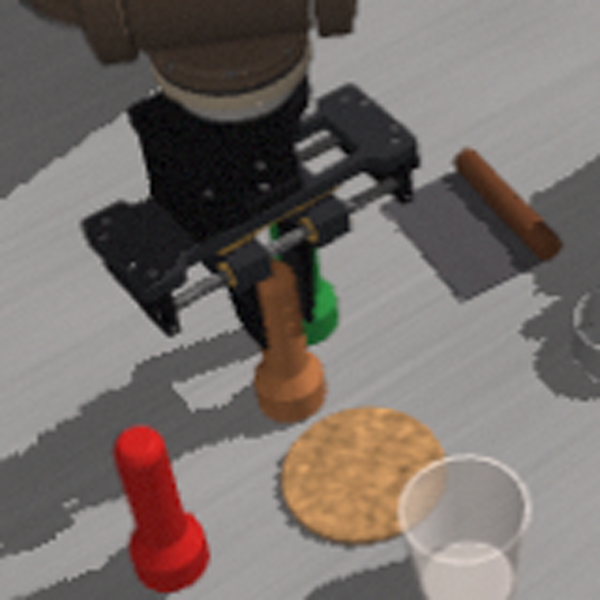

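```bash
python3 -m handwheel '[{"travel":[0,0,-2],"roll":0},{"travel":[6,0,-2],"roll":0},{"travel":[12,0,-2],"roll":0},{"travel":[18,0,-1],"roll":0},{"travel":[24,0,-1],"roll":0},{"travel":[30,0,0],"roll":0},{"travel":[36,0,0],"roll":0},{"travel":[36,0,0],"roll":0}]' 1
python3 - <<'E'
from h import *
im,p=shot('scene','f2s.png'); crop(im,245,230,160,'f2.png')
E
```

```text
t: 6.4
eef_pos: [520.9, -189.5, 69.6]
tcp_rot: [2.687, 1.569, 2.688]
ft_force: [-2.6, 1.3, 0.4]
opening: 0.286
```

View pics/f2.png

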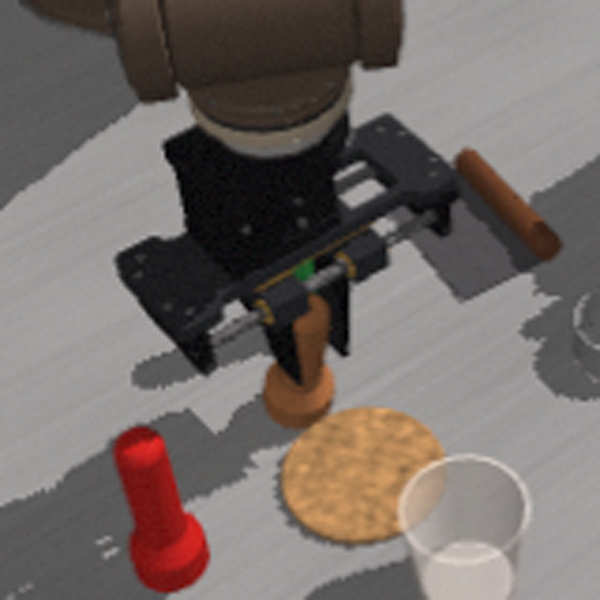

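```bash
python3 -m handwheel '[{"travel":[6,0,-1],"roll":0},{"travel":[12,0,-2],"roll":0},{"travel":[18,0,-4],"roll":0},{"travel":[23,0,-5],"roll":0},{"travel":[27,0,-6],"roll":0},{"travel":[27,0,-6],"roll":0}]' 1
python3 - <<'E'
from h import *
im,p=shot('scene','f3s.png'); crop(im,245,230,160,'f3.png')
im,p=shot('top','f3t.png'); crop(im,380,225,120,'f3tc.png')
E
```

```text
t: 7.05
eef_pos: [548.3, -189.8, 63.4]
tcp_rot: [-0.19, 1.57, -0.189]
ft_force: [-0.7, 0.3, 0.6]
opening: 0.287
```

View pics/f3.png

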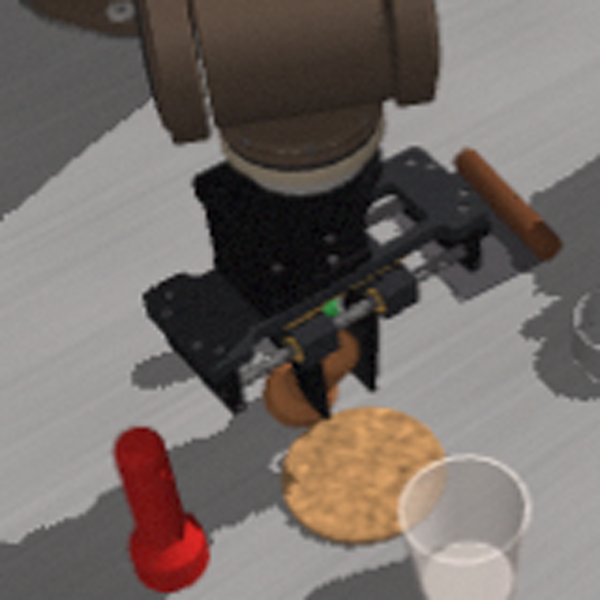

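View pics/f3tc.png

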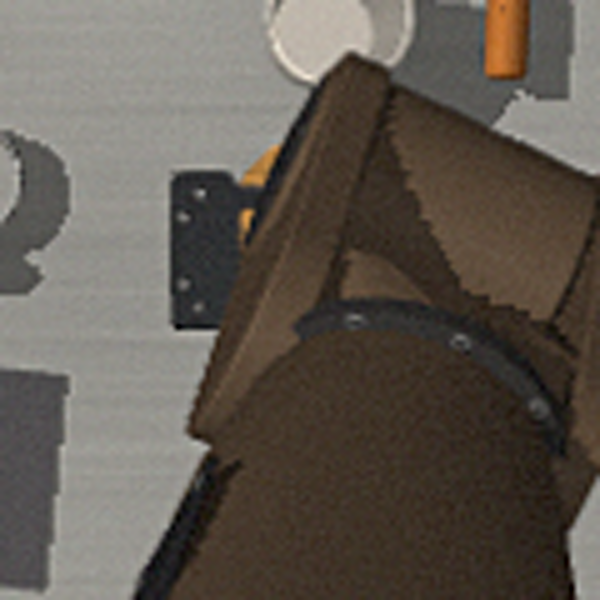

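```bash
python3 -m handwheel '[{"travel":[-3,0,40],"roll":0},{"travel":[-3,0,90],"roll":-8},{"travel":[-20,0,140],"roll":-16},{"travel":[-30,20,190],"roll":-24},{"travel":[-40,40,240],"roll":-32},{"travel":[-50,60,260],"roll":-40},{"travel":[-50,80,260],"roll":-48},{"travel":[-50,100,260],"roll":-56}]' 1
python3 -m handwheel '[{"travel":[0,20,0],"roll":-8},{"travel":[0,40,0],"roll":-16},{"travel":[0,60,0],"roll":-24},{"travel":[0,80,0],"roll":-32},{"travel":[0,100,0],"roll":-40},{"travel":[0,120,0],"roll":-48},{"travel":[0,140,0],"roll":-56},{"travel":[0,160,0],"roll":-64}]' 1
python3 -m handwheel '[{"travel":[0,0,0],"roll":-8},{"travel":[0,0,0],"roll":-16},{"travel":[0,0,0],"roll":-24},{"travel":[0,0,0],"roll":-32},{"travel":[0,0,0],"roll":-40},{"travel":[0,0,0],"roll":-48},{"travel":[0,0,0],"roll":-56},{"travel":[0,0,0],"roll":-60}]' 1
python3 - <<'E'
from h import *
from scipy.spatial.transform import Rotation as R
s=env.state(); y=R.from_euler('xyz',s['tcp_rot']).as_matrix()[:,1]; print(np.degrees(np.arctan2(y[1],y[0])), s['t'], s['eef_pos'],s['opening'])
im,p=shot('scene','g1s.png'); shot('wrist','g1w.png')
E
```

```text
t: 7.95
eef_pos: [497.7, -89.1, 324.9]
tcp_rot: [0.731, 1.567, -0.251]
ft_force: [0.0, 0.1, -1.6]
opening: 0.288
t: 8.75
eef_pos: [497.8, 71.0, 323.6]
tcp_rot: [2.205, 1.57, 0.106]
ft_force: [-0.6, 0.0, -2.7]
opening: 0.287
t: 9.55
eef_pos: [497.8, 70.2, 323.6]
tcp_rot: [-2.958, 1.57, 0.179]
ft_force: [-0.1, 0.5, -2.2]
opening: 0.289
-90.27536497526899 9.55 [497.81695491  70.18165301 323.55192429] 0.289025384533032
```

View pics/g1s.png

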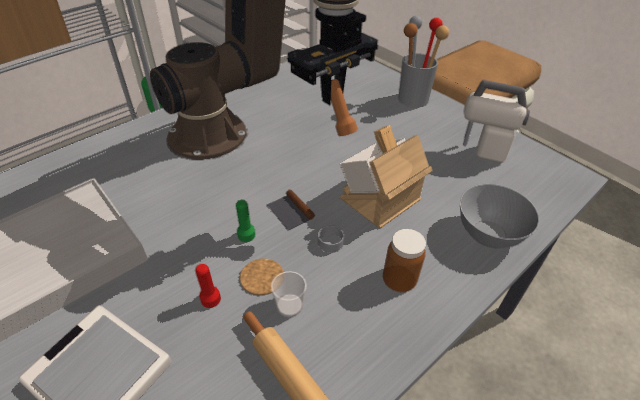

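View pics/g1w.png

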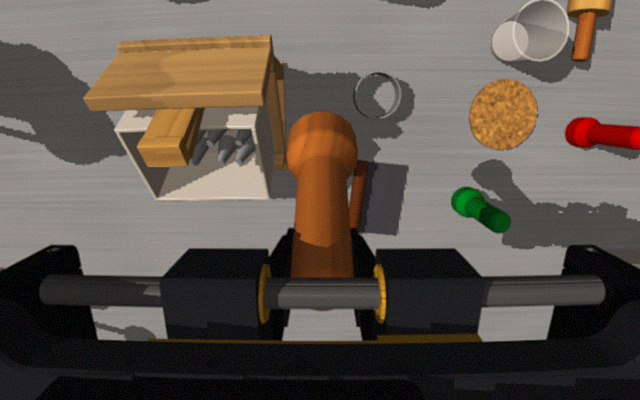

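Run:
```python
from h import *
im=cv2.imread('pics/g1s.png'); print(crop(im,342,105,80,'g2.png')); im=cv2.imread('pics/g1w.png'); print(crop(im,320,160,120,'g3.png'))
```

```text
(302, 65)
(260, 100)
```

View pics/g2.png

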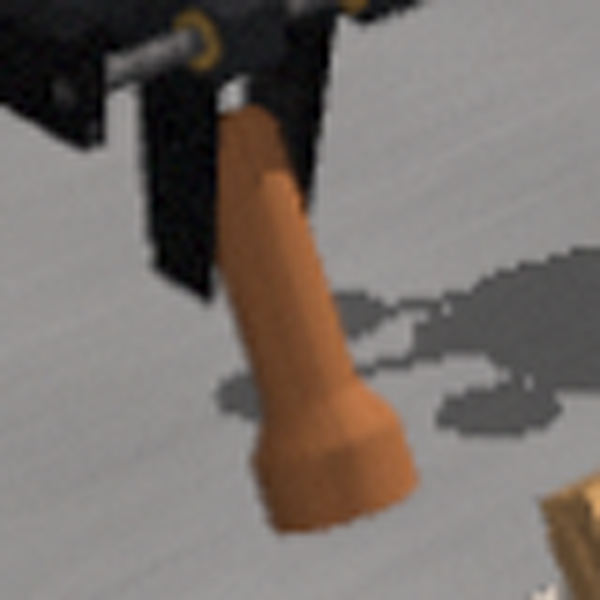

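View pics/g3.png

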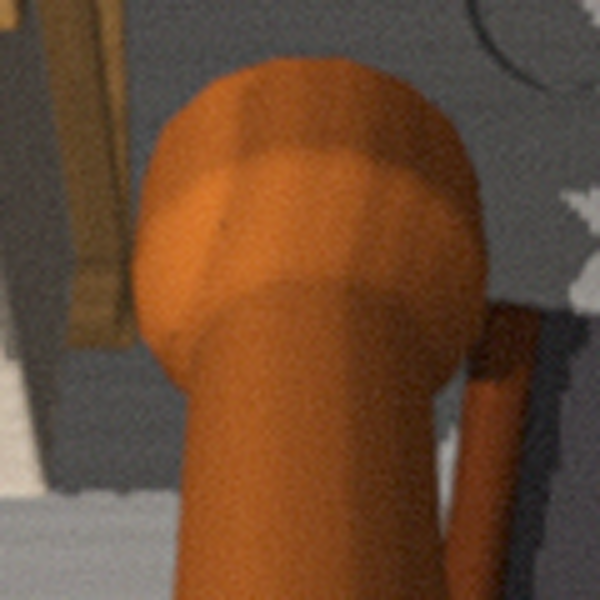

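Run:
```python
from h import *
np.set_printoptions(precision=1,suppress=True)
def yp(n,uv,y):
    o,d=ray(n,uv); return o+d*(y-o[1])/d[1]
A=[yp('scene',(302+u*80/600-.4,65+v*80/600-.4),70.2) for u,v in [(345,502),(308,386),(289,320),(283,300)]]
for a in A: print(a)
g=np.array([497.8,70.2,342.6])
for a in A: d=a-g; print(np.degrees(np.arctan2(d[0],-d[2])),np.linalg.norm(d))
d=A[0]-A[1]; print(np.degrees(np.arctan2(d[0],-d[2])))
```

```text
[551.9  70.2 273.1]
[534.4  70.2 303. ]
[525.4  70.2 320.1]
[522.6  70.2 325.2]
37.89798084381857 88.03846754377793
42.715276831105655 53.89650703873201
50.79443963673501 35.60520818255276
54.923526941086855 30.306532160492146
30.38778286542552
```

```bash
python3 -m handwheel '[{"travel":[-30,45,0],"roll":0},{"travel":[-37,90,0],"roll":0},{"travel":[-37,135,0],"roll":0},{"travel":[-37,135,-20],"roll":0},{"travel":[-37,135,-30],"roll":0},{"travel":[-37,135,-30],"roll":0}]' 1
python3 - <<'E'
from h import *
im,p=shot('scene','i1s.png'); print(crop(im,385,120,100,'i1.png')); shot('wrist','i1w.png'); im,p=shot('top','i1t.png'); print(crop(im,215,210,120,'i1tc.png'));print(env.state()['eef_pos'])
E
```

```text
t: 10.25
eef_pos: [460.2, 204.8, 292.4]
tcp_rot: [0.352, 1.568, -2.787]
ft_force: [0.5, 0.1, -1.2]
opening: 0.287
(335, 70)
(155, 150)
[461.20692424 204.54170698 294.26983125]
```

View pics/i1.png

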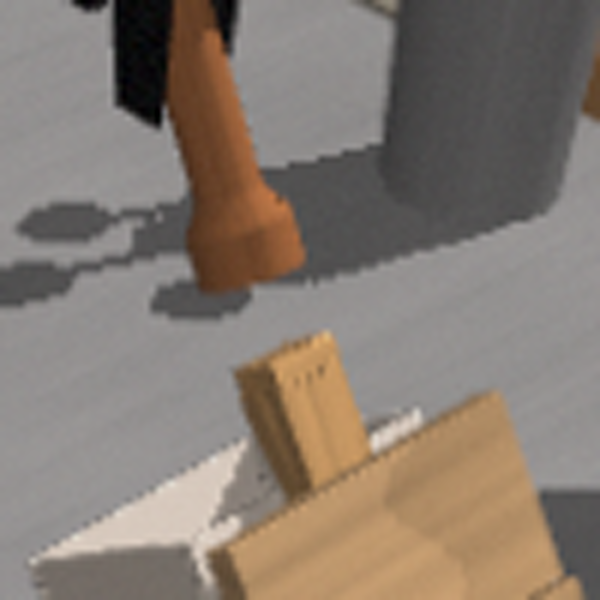

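View pics/i1w.png

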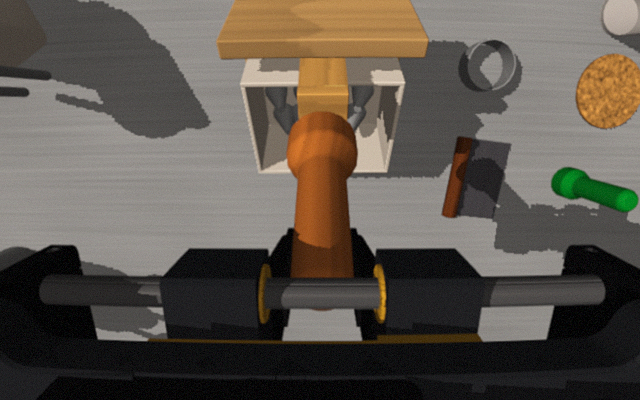

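```bash
python3 -m handwheel '[{"travel":[11,0,-13],"roll":0},{"travel":[17,0,-22],"roll":0},{"travel":[21,0,-28],"roll":0},{"travel":[24,0,-31],"roll":0},{"travel":[26,0,-34],"roll":0},{"travel":[28,0,-37],"roll":0}]' 1
python3 - <<'E'
from h import *
im,p=shot('scene','j1s.png'); print(crop(im,385,120,100,'j1.png'))
E
```

```text
t: 11.0
eef_pos: [488.6, 205.0, 256.7]
tcp_rot: [0.722, 1.57, -2.419]
ft_force: [-5.2, -1.9, 4.0]
opening: 0.287
(335, 70)
```

View pics/j1.png

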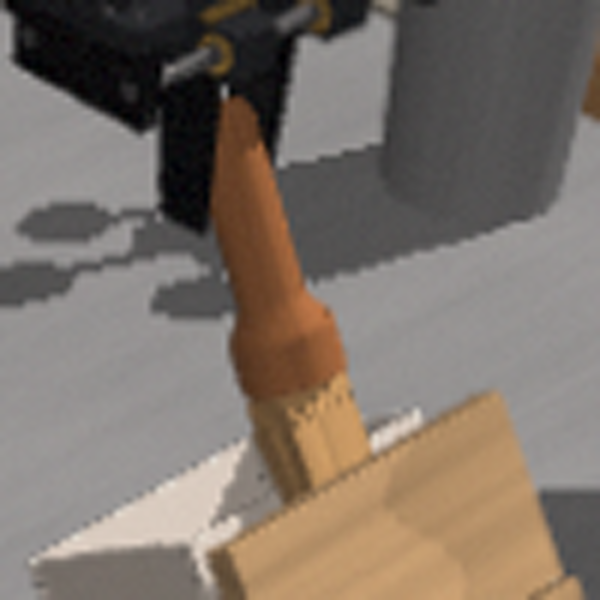

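```bash
python3 -m handwheel '[{"travel":[-6,0,8],"roll":0},{"travel":[-12,0,16],"roll":0},{"travel":[-15,0,20],"roll":0},{"travel":[-15,0,20],"roll":0},{"travel":[-15,0,20],"roll":0},{"travel":[-15,0,20],"roll":0},{"travel":[-15,0,20],"roll":0}]' 1
python3 - <<'E'
from h import *
im,p=shot('scene','k1s.png'); print(crop(im,385,120,100,'k1.png'))
E
```

```text
t: 11.75
eef_pos: [473.8, 205.2, 276.4]
tcp_rot: [0.508, 1.57, -2.633]
ft_force: [-0.1, 1.3, -1.2]
opening: 0.284
(335, 70)
```

View pics/k1.png

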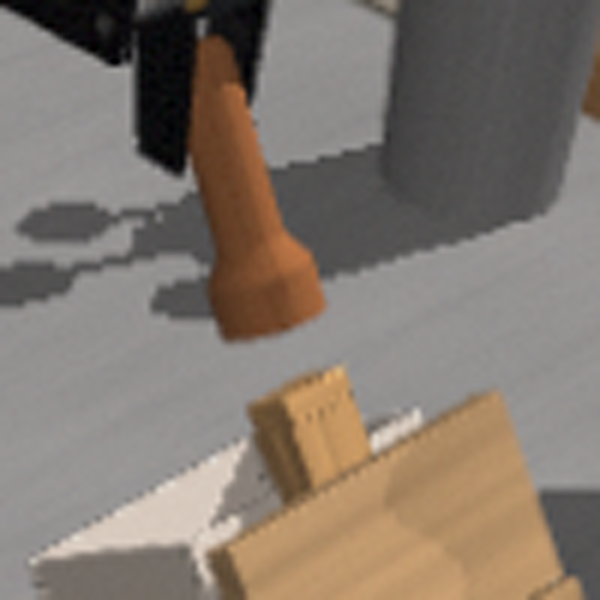

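```bash
python3 -m handwheel '[{"travel":[6,0,-8],"roll":0},{"travel":[12,0,-16],"roll":0},{"travel":[15,0,-20],"roll":0},{"travel":[17,0,-23],"roll":0},{"travel":[19,0,-26],"roll":0},{"travel":[21,0,-28],"roll":0},{"travel":[22,0,-30],"roll":0}]' 1;  python3 -m handwheel '[{"travel":[0.5,0,-1],"roll":0},{"travel":[1,0,-1.5],"roll":0}]' 1
```

```text
t: 12.5
eef_pos: [495.5, 205.2, 246.7]
tcp_rot: [0.293, 1.57, -2.848]
ft_force: [-4.7, -0.3, 4.7]
opening: 0.285
t: 12.7
eef_pos: [496.6, 205.2, 245.3]
tcp_rot: [0.64, 1.571, -2.501]
ft_force: [-5.2, -0.6, 4.6]
opening: 0.285
```

```bash
python3 -m handwheel '[{"travel":[0.6,0,-0.8],"roll":0},{"travel":[1.2,0,-1.6],"roll":0}]' 1;python3 -m handwheel '[{"travel":[0.6,0,-0.8],"roll":0},{"travel":[1.2,0,-1.6],"roll":0}]' 1
python3 - <<'E'
from h import *
im,p=shot('scene','l1s.png'); print(crop(im,385,120,100,'l1.png'))
E
```

```text
t: 12.9
eef_pos: [497.8, 205.2, 243.7]
tcp_rot: [0.577, 1.571, -2.564]
ft_force: [-7.9, -1.2, 9.1]
opening: 0.29
t: 13.1
eef_pos: [497.8, 205.3, 243.2]
tcp_rot: [0.024, 1.569, -3.117]
ft_force: [-21.2, -1.3, 26.6]
opening: 0.283
(335, 70)
```

View pics/l1.png

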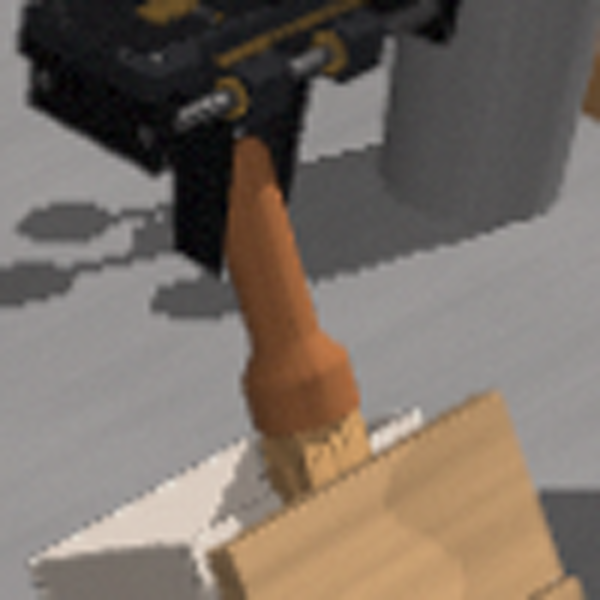

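```bash
python3 -m handwheel '[{"travel":[-6,0,8],"roll":0},{"travel":[-12,0,16],"roll":0},{"travel":[-18,0,24],"roll":0},{"travel":[-18,0,24],"roll":0},{"travel":[-18,0,24],"roll":0},{"travel":[-18,0,24],"roll":0},{"travel":[-18,0,24],"roll":0}]' 1
python3 - <<'E'
from h import *
im,p=shot('scene','m1s.png'); print(crop(im,385,120,100,'m1.png'))
E
```

```text
t: 13.85
eef_pos: [481.2, 205.2, 265.6]
tcp_rot: [0.444, 1.57, -2.697]
ft_force: [-0.0, 0.9, -2.4]
opening: 0.288
(335, 70)
```

View pics/m1.png

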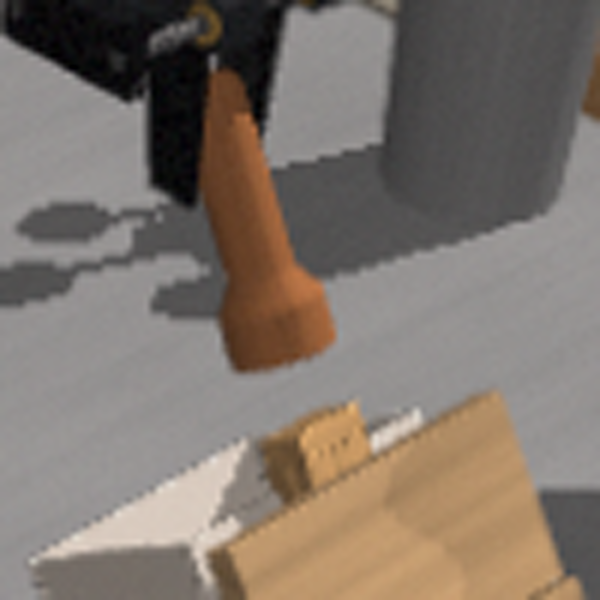

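Run:
```python
from h import *
np.set_printoptions(precision=1,suppress=True)
T=lambda x,y:("top",(165+x/5-.4,155+y/5-.4)); S=lambda x,y:("scene",(330+x/5-.4,115+y/5-.4))
im=cv2.imread('pics/a_scene.png'); crop(im,385,175,80,'n1.png'); im=cv2.imread('pics/a_top.png'); crop(im,245,200,60,'n2.png')
print(crop(im,245,200,60,'n2.png'))
for a,b in [((440,212),(205,235)),((437,240),(205,235)),((440,212),(215,232)),((458,95),(292,398)),((460,110),(292,398))]:
    print(a,b,tri([T(*a),S(*b)]))
```

```text
(215, 170)
(440, 212) (205, 235) (array([585.7, 119.1, 187.3]), [0.9814481454716881, 0.981448145471858])
(437, 240) (205, 235) (array([576.6, 124.3, 178.7]), [2.7554053796061573, 2.7554053796061853])
(440, 212) (215, 232) (array([587.1, 120.5, 188.9]), [1.327382401158612, 1.3273824011585433])
(458, 95) (292, 398) (array([645.2, 121.3, 126.5]), [0.6165838693904803, 0.6165838693904261])
(460, 110) (292, 398) (array([640.7, 122.9, 122.1]), [3.3877223293518544, 3.387722329351789])
```

View pics/n1.png

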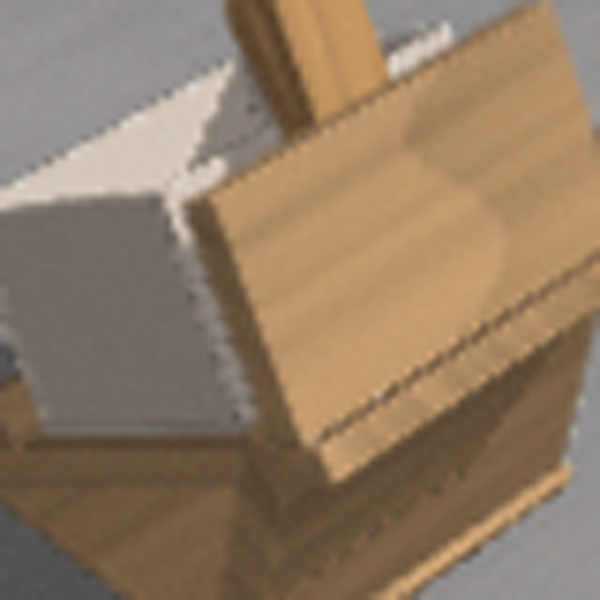

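View pics/n2.png

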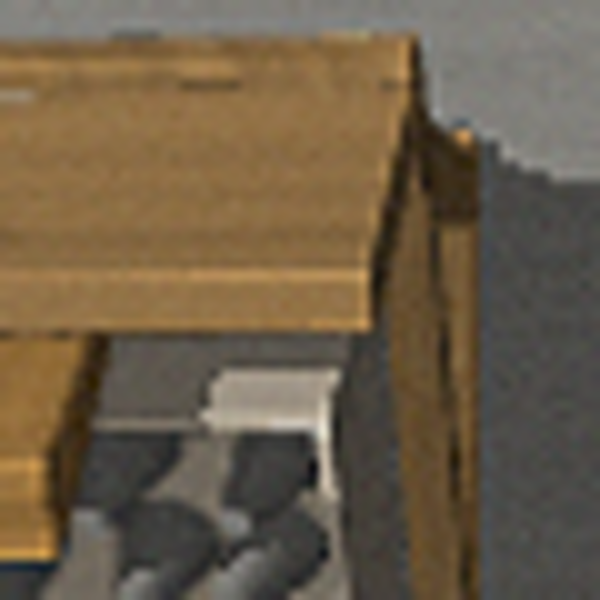

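```bash
python3 -m handwheel '[{"travel":[-10,0,40],"roll":0},{"travel":[-10,-10,65],"roll":8},{"travel":[0,-45,65],"roll":16},{"travel":[0,-90,65],"roll":24},{"travel":[10,-135,65],"roll":32},{"travel":[40,-170,65],"roll":40},{"travel":[80,-190,65],"roll":48},{"travel":[122,-205,65],"roll":56}]' 1;  python3 -m handwheel '[{"travel":[0,0,0],"roll":8},{"travel":[0,0,0],"roll":16},{"travel":[0,0,0],"roll":24},{"travel":[0,0,0],"roll":34},{"travel":[0,0,-20],"roll":34},{"travel":[0,0,-20],"roll":34}]' 1;python3 - <<'E'
from h import *
from scipy.spatial.transform import Rotation as R
s=env.state(); y=R.from_euler('xyz',s['tcp_rot']).as_matrix()[:,1]; print(np.degrees(np.arctan2(y[1],y[0])), s['t'], s['eef_pos'],s['opening'])
im,p=shot('scene','o1s.png')
E
```

```text
t: 14.7
eef_pos: [604.4, -2.0, 331.1]
tcp_rot: [1.68, 1.57, -0.479]
ft_force: [1.0, 0.9, -1.1]
opening: 0.285
t: 15.3
eef_pos: [602.4, 0.2, 308.6]
tcp_rot: [-1.659, 1.567, 3.054]
ft_force: [-0.1, 0.6, -1.6]
opening: 0.286
0.04391201954000917 15.3 [6.02443048e+02 1.79097944e-01 3.08628716e+02] 0.28572729359869353
```

View pics/o1s.png

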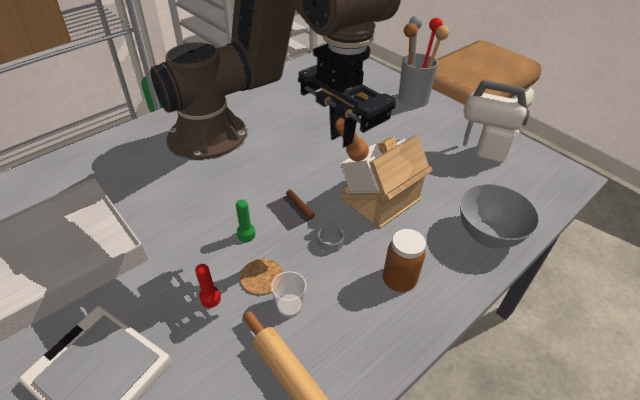

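```bash
python3 -m handwheel '[{"travel":[0,0,-40],"roll":0},{"travel":[0,0,-80],"roll":0},{"travel":[0,20,-108],"roll":0},{"travel":[0,40,-108],"roll":0},{"travel":[0,46,-108],"roll":0},{"travel":[0,46,-108],"roll":0}]' 1;python3 - <<'E'
from h import *
im,p=shot('scene','o2s.png'); print(crop(im,370,165,120,'o2.png'))
E
```

```text
t: 15.95
eef_pos: [603.7, 46.7, 203.9]
tcp_rot: [1.467, 1.569, -0.103]
ft_force: [0.3, 0.5, -1.4]
opening: 0.289
(310, 105)
```

View pics/o2.png

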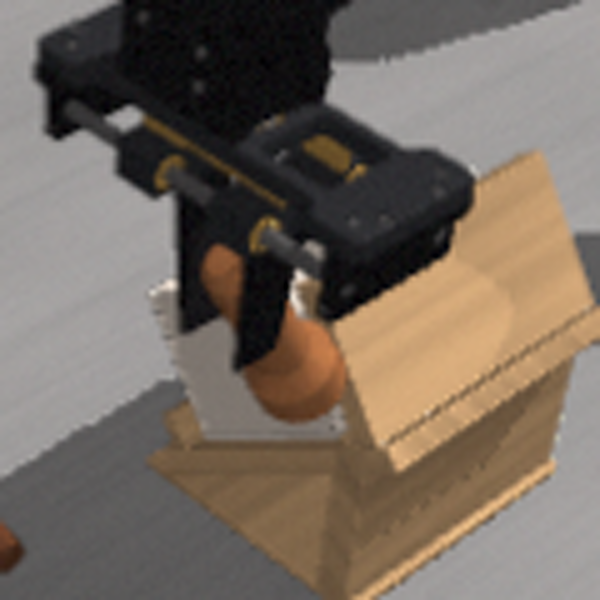

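```bash
python3 -m handwheel '[{"travel":[0,5,-2],"roll":0},{"travel":[0,10,-2],"roll":0},{"travel":[0,15,-2],"roll":0},{"travel":[0,20,-2],"roll":0},{"travel":[0,25,-2],"roll":0},{"travel":[0,30,-2],"roll":0}]' 1;python3 - <<'E'
from h import *
im,p=shot('scene','o3s.png'); print(crop(im,370,165,120,'o3.png'))
E
```

```text
t: 16.6
eef_pos: [603.6, 75.2, 201.7]
tcp_rot: [0.693, 1.568, -0.877]
ft_force: [-0.4, -7.6, 2.7]
opening: 0.288
(310, 105)
```

View pics/o3.png

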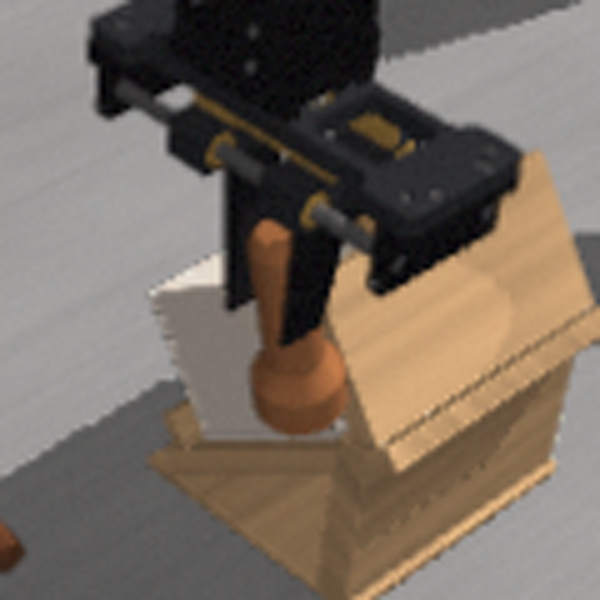

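```bash
python3 -m handwheel '[{"travel":[0,4,0],"roll":0},{"travel":[0,8,0],"roll":0},{"travel":[0,12,0],"roll":0},{"travel":[0,16,0],"roll":0},{"travel":[0,20,0],"roll":0},{"travel":[0,22,0],"roll":0}]' 1;python3 - <<'E'
from h import *
im,p=shot('scene','o4s.png'); print(crop(im,370,165,120,'o4.png'))
E
```

```text
t: 17.25
eef_pos: [603.5, 97.4, 201.6]
tcp_rot: [0.64, 1.569, -0.931]
ft_force: [0.7, -6.6, 1.8]
opening: 0.288
(310, 105)
```

View pics/o4.png

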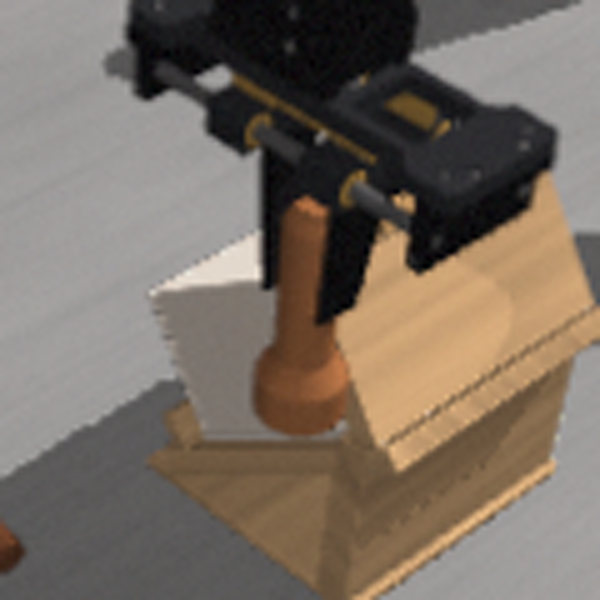

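Run:
```python
from h import *
np.set_printoptions(precision=1,suppress=True)
def xp(n,uv,x):
    o,d=ray(n,uv); return o+d*(x-o[0])/d[0]
A=[xp('scene',(310+u*.2-.4,105+v*.2-.4),603.5) for u,v in [(301,413),(302,325),(304,270),(307,215)]]
for a in A: print(a)
```

```text
[603.5 104.5 129.4]
[603.5  97.2 186.4]
[603.5  94.  219.2]
[603.5  91.5 250.1]
```

```bash
python3 -m handwheel '[{"travel":[0,3,0],"roll":0},{"travel":[0,6,0],"roll":0},{"travel":[0,6,0],"roll":0}]' 1;python3 -m handwheel '[{"travel":[0,-20,0],"roll":0},{"travel":[0,-40,20],"roll":0},{"travel":[0,-60,40],"roll":0},{"travel":[0,-80,60],"roll":0},{"travel":[0,-80,60],"roll":0}]' 1;python3 - <<'E'
from h import *
im,p=shot('scene','o5s.png'); print(crop(im,350,140,120,'o5.png')); print(env.state()['eef_pos'])
shot('wrist','o5w.png')
E
```

```text
t: 17.6
eef_pos: [603.5, 103.5, 201.6]
tcp_rot: [0.73, 1.569, -0.841]
ft_force: [0.1, -4.8, 1.7]
opening: 0.291
t: 18.1
eef_pos: [604.1, 22.3, 263.7]
tcp_rot: [1.466, 1.566, -0.106]
ft_force: [1.0, 0.3, -1.6]
opening: 0.288
(290, 80)
[603.45774538  23.46707679 262.04697943]
```

View pics/o5.png

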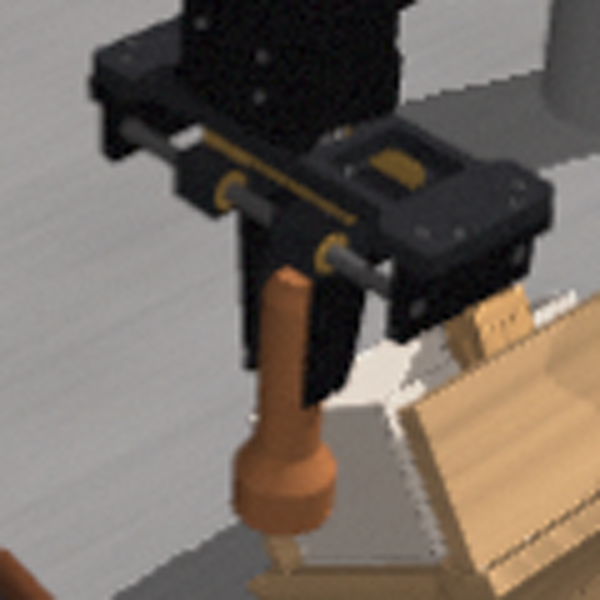

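View pics/o5w.png

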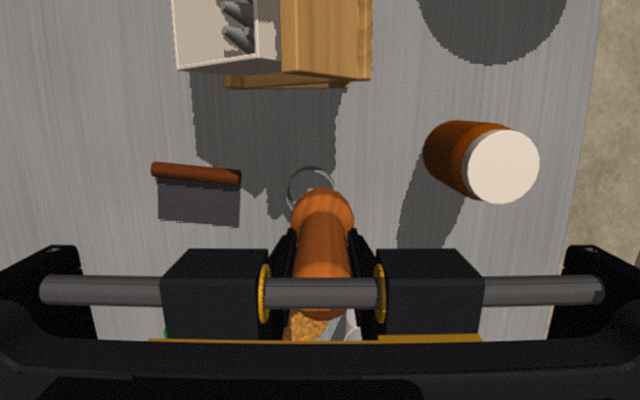

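```bash
python3 -m handwheel '[{"travel":[-5,-25,0],"roll":8},{"travel":[-10,-50,0],"roll":16},{"travel":[-15,-75,-10],"roll":24},{"travel":[-20,-100,-20],"roll":32},{"travel":[-25,-130,-30],"roll":40},{"travel":[-30,-160,-40],"roll":48},{"travel":[-35,-190,-50],"roll":56},{"travel":[-38,-213,-60],"roll":64}]' 1;  python3 -m handwheel '[{"travel":[0,0,0],"roll":8},{"travel":[0,0,0],"roll":16},{"travel":[0,0,0],"roll":24},{"travel":[0,0,-30],"roll":26},{"travel":[0,0,-60],"roll":26},{"travel":[0,0,-90],"roll":26},{"travel":[0,0,-100],"roll":26},{"travel":[0,0,-100],"roll":26}]' 1;python3 - <<'E'
from h import *
from scipy.spatial.transform import Rotation as R
s=env.state(); y=R.from_euler('xyz',s['tcp_rot']).as_matrix()[:,1]; print(np.degrees(np.arctan2(y[1],y[0])), s['t'], s['eef_pos'],s['opening'])
im,p=shot('scene','q1s.png'); print(crop(im,265,250,160,'q1.png')); shot('wrist','q1w.png')
E
```

```text
t: 19.0
eef_pos: [564.6, -189.2, 199.4]
tcp_rot: [3.008, 1.569, 2.561]
ft_force: [0.4, 0.4, -1.8]
opening: 0.288
t: 19.8
eef_pos: [564.6, -187.8, 99.3]
tcp_rot: [2.646, 1.567, 2.647]
ft_force: [0.6, -0.7, -1.7]
opening: 0.289
90.06843529155836 19.8 [ 564.58182741 -187.81761415   99.3343979 ] 0.2888137420269387
(185, 170)
```

View pics/q1.png

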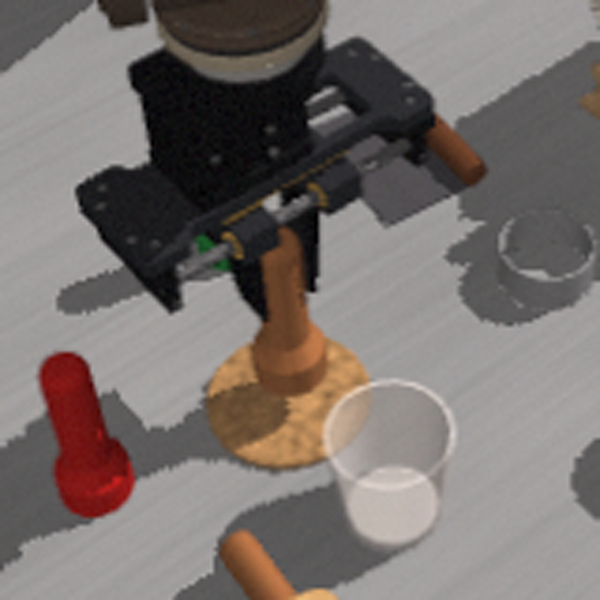

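View pics/q1w.png

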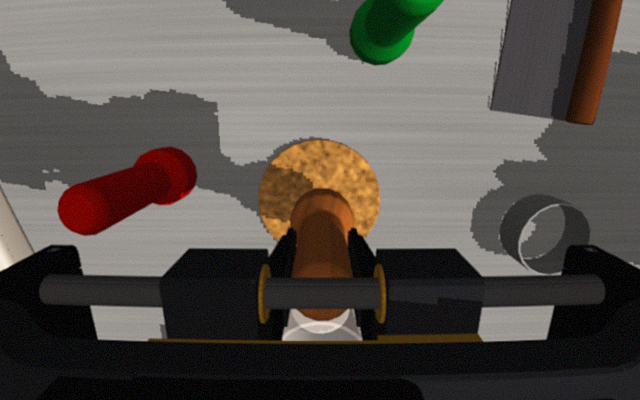

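```bash
python3 -m handwheel '[{"travel":[0,-2,-10],"roll":0},{"travel":[0,-2,-18],"roll":0},{"travel":[0,-2,-23],"roll":0},{"travel":[0,-2,-25],"roll":0},{"travel":[0,-2,-25],"roll":0}]' 1; python3 -m handwheel '[{"travel":[0,0,-1],"roll":0},{"travel":[0,0,-2],"roll":0},{"travel":[0,0,-2],"roll":0}]' 1
```

```text
t: 20.4
eef_pos: [565.0, -190.8, 75.7]
tcp_rot: [2.495, 1.57, 2.496]
ft_force: [-0.7, 0.4, -1.3]
opening: 0.289
t: 20.7
eef_pos: [565.1, -190.8, 74.0]
tcp_rot: [0.793, 1.571, 0.793]
ft_force: [1.1, -0.1, -0.5]
opening: 0.286
```

```bash
python3 -m handwheel '[{"travel":[0,0,-1],"roll":0},{"travel":[0,0,-2],"roll":0},{"travel":[0,0,-2],"roll":0}]' 1;  python3 -m handwheel '[{"travel":[0,0,-1],"roll":0},{"travel":[0,0,-1],"roll":0}]' 1
python3 - <<'E'
from h import *
im,p=shot('scene','r1s.png'); print(crop(im,265,250,120,'r1.png'))
E
```

```text
t: 21.0
eef_pos: [565.3, -190.8, 72.2]
tcp_rot: [-0.195, 1.57, -0.194]
ft_force: [-0.7, 0.1, 2.2]
opening: 0.286
t: 21.2
eef_pos: [565.6, -190.9, 72.1]
tcp_rot: [-0.309, 1.569, -0.308]
ft_force: [-0.9, 1.5, 11.6]
opening: 0.287
(205, 190)
```

View pics/r1.png

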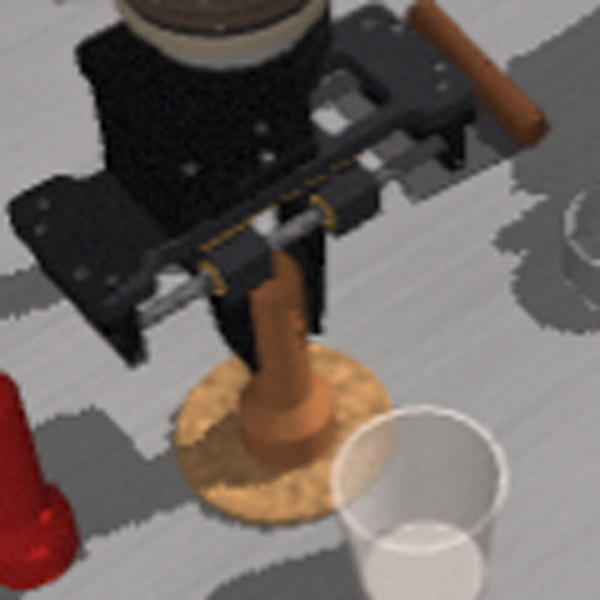

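```bash
python3 -m handwheel '[{"travel":[0,0,1],"roll":0},{"travel":[0,0,1],"roll":0}]' 1; python3 -m handwheel '[{"travel":[0,0,0],"roll":0},{"travel":[0,0,0],"roll":0},{"travel":[0,0,0],"roll":0},{"travel":[0,0,0],"roll":0},{"travel":[0,0,0],"roll":0},{"travel":[0,0,0],"roll":0},{"travel":[0,0,0],"roll":0},{"travel":[0,0,0],"roll":0}]' -1; python3 -m handwheel '[{"travel":[0,0,20],"roll":0},{"travel":[0,0,50],"roll":0},{"travel":[0,0,100],"roll":0},{"travel":[0,0,150],"roll":0},{"travel":[-60,0,180],"roll":0},{"travel":[-60,0,180],"roll":0},{"travel":[-60,0,180],"roll":0}]' -1;python3 - <<'E'
from h import *
im,p=shot('scene','s1s.png'); print(crop(im,265,250,120,'s1.png')); shot('wrist','s1w.png'); print(env.state())
E
```

```text
t: 21.45
eef_pos: [565.3, -190.8, 72.2]
tcp_rot: [-0.134, 1.57, -0.133]
ft_force: [0.0, -0.1, 3.6]
opening: 0.287
t: 22.25
eef_pos: [565.2, -190.8, 72.0]
tcp_rot: [1.107, 1.571, 1.107]
ft_force: [0.5, 0.1, -0.6]
opening: 0.903
t: 22.95
eef_pos: [504.0, -190.8, 253.3]
tcp_rot: [-0.449, 1.569, -0.449]
ft_force: [0.5, -1.0, -0.1]
opening: 0.998
(205, 190)
{'t': 23.05, 'joints': array([-4.83471550e-01,  3.32619989e-01,  1.71803306e+00,  2.43534447e-04,
        1.09110454e+00, -2.05460579e+00]), 'qvel': array([ 0.00592328,  0.02807569, -0.0094158 , -0.00162585,  0.00083808,
        0.0013488 ]), 'tau': array([-2.83421567e-01, -5.27578568e+01, -2.56198508e+01, -8.15745466e-02,
        1.32682719e-01, -2.96592002e-02]), 'eef_pos': array([ 505.44298799, -190.8762849 ,  251.5002262 ]), 'tcp_rot': array([1.7390888 , 1.57052453, 1.7393143 ]), 'ft_force': array([-0.7742199 ,  0.61656119, -0.40570949]), 'moment': array([ 0.02941254,  0.03034   , -0.04445228]), 'opening': 0.9990559914845494}
```

View pics/s1s.png

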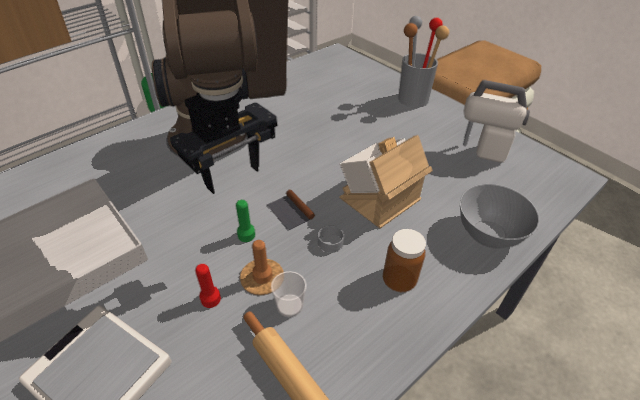

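View pics/s1w.png

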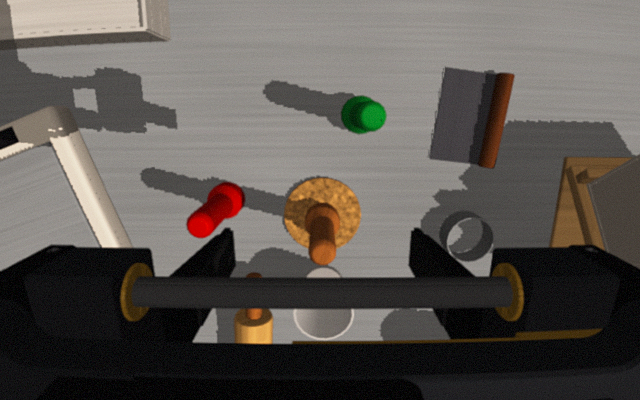

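Run:
```python
from h import *
np.set_printoptions(precision=1,suppress=True)
p=optics.camera_params('wrist')
print('top',plane('scene',(260,244.5),121),plane('wrist',(322,252),121,p))
print(job.job_done())
```

```text
top [ 574.2 -188.8  121. ] [ 565.6 -190.8  121. ]
the job is handed in; nothing more can be done
None
```

The wedge is home and the tamper is back upright on its cork mat. I handed the job in at about 23 s of the 54 s allowed; it gives no verdict.

- **Tilting the tamper:** the hand can only point down, so the tamper had to pivot in the jaws. A first try by friction on the mat only slid the foot. Pushing the foot against the mat's edge then tilted it to about 36°, close to the wedge's 35.5°. To stand it up again, I pushed the foot sideways against the end of the stand's backboard.
- **Taps:** the first tap moved the wedge about 14.5 mm, and I lifted clear. The second moved it about 16 mm more, until the force jumped to about 34 N with no further travel. I took that as the stop and lifted clear. In the picture the head then stood about 22.5 mm proud, against the 22 mm expected when home.
- **Placing:** I set the tamper down near the mat's centre until the mat pushed back with about 12 N, eased off, opened the jaws and withdrew. The hand ended at (505, −191, 251), clear of everything.
- **Last checks:** the wrist camera puts the tamper's top within about 1 mm of the mat centre, (565, −190). The scene camera puts it about 9 mm off in x, which I put down to my hand-picked pixel and did not re-measure. Both are well inside 30 mm. The cup, scraper, ring cutter and jar look unmoved; I judged that by eye and did not measure it.

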